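Wattmeter check: zero the peak pointer, hold the element at half twist

TASK

Ready the bench wattmeter for a power check: first turn the peak-pointer knob on its dial counter-clockwise, fully home to the zero stop. Then plug the orange element all the way down into the bayonet socket and twist it clockwise to the green mark, 45 degrees, halfway to the lock; do not let it click into the lock (red mark). Finish while still gripping the element there, because its return spring would turn it back; disturb nothing else on the desk.

Things in the scene. Friction and masses are not known exactly. Their poses are not given: they have to be found in the camera images.
- meter: Bench wattmeter, a fixed grey box lying with its panel up: 180 (own x) x 270 (own y) x 70 high. Origin at the centre of its underside, z up; x away from the robot at yaw 0. The dial with the reset knob is centred 65 to its -y side, the bayonet socket 65 to its +y side.
- socket (a point): Centre of the bayonet socket's floor, level with the panel (70 above the desk); axes as the meter's. Under the collar's flange is a groove 19 high: lugs that went down the entry slots can turn in it clockwise seen from above (a stop blocks counter-clockwise): green mark at 45 degrees, spring detents of the lock from about 58, click and end of the turn near 90 (red mark).
- socket_mouth (a point): Centre of the socket's mouth, 25 above its floor. Aluminium collar 78 across; mouth 52 across; flange 6 thick with two entry slots 18 wide, reaching 35 from the centre, on the meter's +x and -x sides (white marks on the panel).
- rotor (a joint): Return-spring ring inside the socket, rad, growing clockwise. The plugged-in element's lugs meet it after turning about 6 degrees, then push it round, so it reads about 0.68 at 45 degrees. It pushes back counter-clockwise with 0.06 N m at 0, 0.12 N m there.
- peak_knob (a joint): Reset knob with a red peak pointer, in the middle of the dial; rad, 0 at the zero stop, growing clockwise seen from above up to 3.14. At 0 the pointer points to the meter's +y side (the green tick, towards the socket) and the knob can go no further counter-clockwise. Stays where it is left (friction 0.03 N m). Starts between 0.6 and 1.4.
- knob_grip (a point): Point on the knob's vertical axis, 30 above the panel (100 above the desk), within its grip bar; turns with the knob: its x axis lies along the bar, towards the pointer. Bar: 40 long, 12 thick, from 8 to 38 above the panel, black, on a black skirt 40 across and 8 high; the flat pointer lies at skirt height, reaching 42 from the axis.
- element: The orange plug-in element, about 0.25 kg, loose, standing upright on the desk. Origin at the centre of its underside, z up. Steel base 48 across up to 27 high (foot tapered to 38 over the lowest 8); two steel lugs on +x and -x, 12 wide, 10 to 16 high, reaching 33 from the axis. Plugged in, its underside rests on the socket's floor. A half turn about z makes no difference.
- element_bar (a point): Middle of the element's orange grip bar, 53 above its underside: bar 56 long along the element's x (in line with the lugs), 18 thick, from 35 to 71 high. Below it an orange shoulder disc 76 across, 27 to 35 high, hides the lugs from above; white marks on it show their line.
- spare: A blue element of the same shape, not to be used: leave it.
- pen: Black pen with a red cap, 140 long, 10 thick, lying on the desk; origin under its barrel's middle. Bystander.
- adapter: Brass and steel coax adapter standing on end, 24 across, 40 high; origin at its underside. Bystander.
- mug: Blue mug, 80 across, 95 high, handle on its +y side; origin at its underside. Bystander.
- handheld: Black handheld radio standing upright, 36 x 58 x 115 with an antenna up to 205; origin at its underside. Bystander.
- desk_mic: Black desk microphone, base 120 x 90 x 30, gooseneck and head up to 147 high; origin at the base's underside. Bystander.
Mind the look-alikes: they are no part of the job. Of the things that look like the element, take the one that is nearest to the robot's base at the start.

How it is judged (in metres and radians):
On the way, in this order (a step that is already met when the one before it is completed fails the run):
1. the peak-pointer knob is back at its zero stop (value of joint peak_knob below 0.07 rad), for 0.2 s.
2. the orange element is fully down in the socket (horizontal distance between element and socket below 0.005 m and z of element in the frame of socket below 0.005 m and angle between element's own z axis and vertical below 0.1 rad), for 0.1 s.
At the end, for the whole second after the job is handed in: Orange element gripped (over 1 N), upright (0.1 rad), down in the socket (within 5 mm of its floor and axis), twisted 45 degrees clockwise (within 10) and still; peak knob at zero (below 0.07 rad); no bystander moved 25 mm (all of step 2 and angle between the x axis of element and the x axis of meter, either way round between 0.61 and 0.96 rad and contact force between the fingers and element above 1 N and angular speed of element below 0.15 rad/s and value of joint peak_knob below 0.07 rad and distance of each of spare, pen, adapter, mug, handheld, desk_mic from where it was at the start of the episode below 0.025 m); the arm keeps its last pose, push and grip.
It fails at once if the element clicks into the lock (horizontal distance between element and socket below 0.005 m and z of element in the frame of socket below 0.005 m and angle between element's own z axis and vertical below 0.1 rad and angle between the x axis of element and the x axis of meter, either way round above 1.2 rad).
It fails at once if something else on the desk is disturbed (distance of any of spare, pen, adapter, mug, handheld, desk_mic from where it was at the start of the episode above 0.025 m).
It also fails if it takes over 64 s, if anything falls off the work surface, if the arm or the gripper's body presses on something with over 40 N, if the wrist force passes 120 N, or if a joint passes its speed limit or range.

ROBOT

A 6-joint arm with a two-finger parallel gripper is mounted at the origin on the work surface. World frame = base frame: x ahead of the robot, y to its left, z up, the work surface at z = 0. Lengths are in m, angles in degrees, forces in N, time in s.
With the tool pointing down it reaches from about 0.375 to 0.925 m from the base axis. Payload 5.7 kg.
Tool frame: the origin (TCP) lies midway between the tips of the shut fingers; the grasp point (between the pads) lies 19 mm behind it; z points along the fingers, y is the line along which they close (so a half turn about z gives the same grasp; the last joint's range is limited). The gripper opens to 85 mm and grips with 20 to 120 N. Pads are 22 mm wide; open, the fingers measure 114 mm over their backs; the gripper's body (76 mm by 85 mm) begins 54 mm behind the grasp point. The pads swing forward as they close: fully open they stand 13 mm farther back than shut.
Start: joints at [-69.964, 20.558, 86.54, -0, 72.909, -6.595], TCP at [0.269, -0.536, 0.231] pointing down, gripper open.
Joint ranges: [-170.27, 170.27], [-57.76, 135], [12.27, 136.19], [-55.21, 235.2], [11.17, 155.16], [-170.74, 170.74]. Speed limits (degrees/s): [136.94, 136.94, 180, 180, 180, 180].

INTERFACE

Orientations are given as a 3x3 rotation matrix whose columns are the frame's x, y, z axes.
In Python, from bench import telemetry, viewer, r, boxes_of, place_of gives the robot as it stands.
- The arm moves only by the tool carry_out, never from a script. Its argument "series" is a list that holds one entry, the list of rows, each a list of 7 numbers: the shift along the world's x, y, z in mm, then the turn, a rotation vector about the world's x, y, z in degrees, then the finger opening in mm, from 0 to 85.4. A call has 1 to 20 rows; each row shifts and turns the commanded pose from where the row before left it; what a row does not reach is not made up. A row lasts 1/8 s, in which the tool goes at most 62.5 mm and 10.7 degrees, less where a joint would pass 70% of its speed; a pose out of reach is approached as far as the arm can. A call is refused whole if a number of a shift passes 62.5 or a number of a turn 10.7, either way. A call with a gripper value outside its range is refused whole. The fingers move at their own pace and stop on an object; "force" is the grip in N (left out, the last holds). Time passes only in rows, so rows that do not move let the fingers close. It gives the time, the measured TCP pose, the force, the opening and the grip force at its end, in the units of the state.
- telemetry.get_state(): the state, without advancing time (a new reading comes with each control period).
- viewer.camera(name): name is "scene" or "top" or "wrist"; returns the picture (420x560x3 uint8, red, green, blue); there is no depth.
- viewer.get_calibration(name): a dict with "fx", "fy", "cx", "cy" (pixels), "R" (3x3) and "t" (3): a world point X has camera coordinates R X + t; the wrist camera has in their place "T_tool_cam" (4x4, takes a point from camera to tool coordinates, whose origin is the TCP and whose axes are the flange's). Camera axes: x right, y down, z forward; pixel columns grow to the right and rows downward; lengths in m; the calibration is good to about 2 mm. A picture is of the moment at which its call begins: read the wrist's pose just before it. get_calibration takes no time and is no camera call.
- r.finish_job(): hands the job in; it is judged then, once.
Trained networks look in the newest picture that a camera, given by its name, has taken for a name from the list of things; names that differ only in an ending like _2 or _b are one class to them, and where a whole thing is asked for, a point or a joint stands for the part that bears it (a point fixed in the world has none). Each returns a list of dicts, best first, with "p" (0 to 1); they miss things now and then, are a little off and sometimes report something else, mostly with a low value. They report only what shows in the picture. A call takes as long as a camera call. They do not tell look-alikes from the thing itself.
- boxes_of(camera, name): "uv" ([column, row] in pixels, amid what is visible of it).
- place_of(camera, name): "uv" ([column, row] in pixels: a listed point, or the origin of a listed thing).
The state is a dict: "clock": time; "joints": joint angles; "qvel": joint speeds; "tau": joint torques, N m; "tcp_pos": TCP position; "orientation": TCP orientation; "ft_force": force on the tool from outside, world axes, zero at the start; "ft_torque": the same for the moment, N m; "width": opening from 0.0 (shut) to 1.0 (fully open); "gripper_force": force on a finger pad.
Only numpy, scipy, OpenCV 4.12 (cv2) and the standard library are available. Lean on these libraries where they do the work, as an engineer would, in place of code of your own. Each camera call takes 0.05 s, during which the arm holds its last target. There are 200 camera calls.

## Working session

There is one attempt and no reset: what is moved stays moved. The work goes in short steps, Python scripts to look and compute and a tool call to move; the robot and the scene stay as the last step left them, time stands still between calls to the robot, and variables do not carry over. Pictures are saved under pics/ and viewed, at most 10 in all, crops included, and the job is handed in when it is done.

Besides the shell and the picture viewer there is one more tool, called after "Request:" as name(argument=value, ...), one argument or row to a line, values as JSON. carry_out: Moves the arm, as the interface text tells. Its arguments: {"type":"object","properties":{"series":{"type":"array","items":{"type":"array","items":{"type":"array","items":{"type":"number"}}}},"force":{"type":"number"}},"required":["series"]}

```bash
mkdir -p pics; cat > h.py <<'E'
import numpy as np, cv2
from bench import telemetry, viewer, r, boxes_of, place_of
def ray(cam,uv,z,st=None):
    c=viewer.get_calibration(cam)
    d=np.array([(uv[0]-c["cx"])/c["fx"],(uv[1]-c["cy"])/c["fy"],1])
    if cam=="wrist":
        T=np.array(c["T_tool_cam"]);R=np.array(st["orientation"]);o=R@T[:3,3]+st["tcp_pos"];d=R@T[:3,:3]@d
    else:
        R=np.array(c["R"]);o=-R.T@c["t"];d=R.T@d
    return o+d*(z-o[2])/d[2]
def shot(cam,name):
    im=viewer.camera(cam);cv2.imwrite(f"pics/{name}.png",im[:,:,::-1]);return im
E
python3 - <<'E'
from h import *
a=shot("top","top0");b=shot("scene","scene0")
cv2.imwrite("pics/v0.png",cv2.resize(np.vstack([a,b]),None,fx=.71,fy=.71)[:,:,::-1])
for n,z in [("meter",0),("socket_mouth",.095),("socket",.07),("knob_grip",.1),("element",0),("element_bar",.053),("spare",0),("pen",0),("adapter",0),("mug",0),("handheld",0),("desk_mic",0)]:
  for cam in("top","scene"):
    print(n,cam,[(np.round(d["p"],2),np.round(d["uv"]),np.round(ray(cam,d["uv"],z)[:2],3)) for d in place_of(cam,n)[:3]])
s=telemetry.get_state();print(s)
E
```

```text
meter top [(np.float64(0.97), array([310., 208.]), array([ 0.596, -0.085]))]
meter scene [(np.float64(0.63), array([250., 250.]), array([ 0.59 , -0.083]))]
socket_mouth top [(np.float64(0.74), array([292., 206.]), array([ 0.585, -0.022]))]
socket_mouth scene [(np.float64(0.71), array([273., 226.]), array([ 0.604, -0.019]))]
socket top [(np.float64(0.91), array([292., 205.]), array([ 0.592, -0.023]))]
socket scene [(np.float64(0.79), array([272., 229.]), array([ 0.588, -0.019]))]
knob_grip top [(np.float64(0.46), array([328., 199.]), array([ 0.603, -0.139])), (np.float64(0.35), array([149., 236.]), array([0.496, 0.429]))]
knob_grip scene [(np.float64(0.63), array([225., 226.]), array([ 0.594, -0.146]))]
element top [(np.float64(0.96), array([201., 203.]), array([0.622, 0.285])), (np.float64(0.65), array([202., 163.]), array([0.763, 0.281])), (np.float64(0.61), array([166., 176.]), array([0.719, 0.405]))]
element scene [(np.float64(0.86), array([380., 246.]), array([0.618, 0.286])), (np.float64(0.86), array([435., 265.]), array([0.715, 0.413])), (np.float64(0.71), array([389., 281.]), 
[... 1471 characters left out ...]
04,
        7.29085787e+01, -6.59251953e+00]), 'qvel': array([-0.00400878,  0.08162349, -0.07897388, -0.07720267, -0.02799656,
        0.02810497]), 'tau': array([ 4.12328125e-03, -5.27574241e+01, -2.79044849e+01,  2.43321492e-04,
        1.80311152e-03, -3.21402433e-05]), 'tcp_pos': array([ 0.26890942, -0.53632826,  0.23125595]), 'orientation': array([[ 8.93940236e-01,  4.48186179e-01, -5.10102175e-05],
       [ 4.48186182e-01, -8.93940229e-01,  1.11614421e-04],
       [ 4.42395558e-06, -1.22638697e-04, -9.99999992e-01]]), 'ft_force': array([-0.5211948 ,  0.29859759,  0.65418166]), 'ft_torque': array([-0.00375921, -0.00955793,  0.04416922]), 'gripper_force': 0.0, 'width': 0.999626138521067}
```

View pics/top0.png

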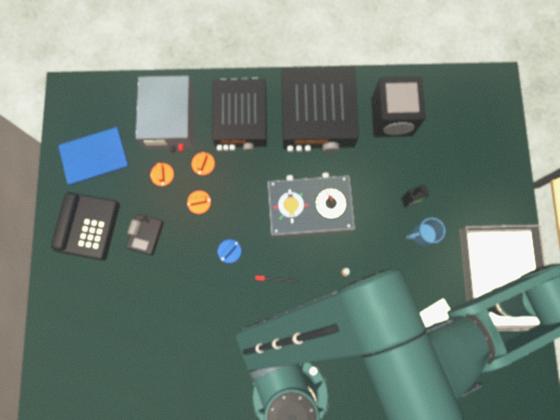

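View pics/scene0.png

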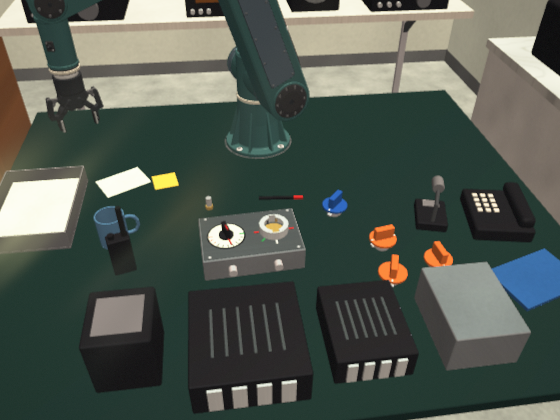

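Three orange look-alikes show in the top image: (199,203) about 0.68 m from the base, (203,163) about 0.81 m and (162,175) about 0.82 m. The one at (199,203) is nearest, so it is the element. I'll confirm it in an enlarged crop.

```bash
python3 - <<'E'
from h import *
a=cv2.imread("pics/top0.png")
c=np.hstack([cv2.resize(a[145:225,140:220],None,fx=5,fy=5,interpolation=2),cv2.resize(a[165:245,270:350],None,fx=5,fy=5,interpolation=2)])
cv2.imwrite("pics/c1.png",c)
E
```

```text
(no output)
```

View pics/c1.png

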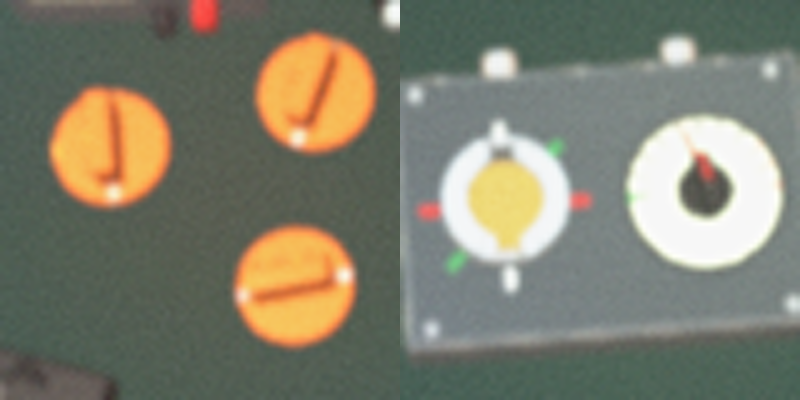

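The crop confirms the lower-right orange disc at top (199,203), with its white marks giving a bar yaw of about 101°. The meter yaw is about 4.5°. The pointer is at a world yaw of about 20°, so the knob reads about 1.3 rad. Next I go above the knob.

Request:
carry_out(
  series=[
    [[28, 33, -1, 0, 0, -1, 85], [28, 33, -1, 0, 0, -1, 85], [28, 33, -1, 0, 0, -1, 85], [28, 33, -1, 0, 0, -1, 85], [28, 33, -1, 0, 0, -1, 85], [28, 33, -1, 0, 0, -1, 85], [28, 33, -1, 0, 0, 0, 85], [28, 33, -1, 0, 0, 0, 85], [28, 33, -1, 0, 0, 0, 85], [28, 33, -1, 0, 0, 0, 85], [28, 33, -1, 0, 0, 0, 85], [23, 30, -1, 0, 0, 0, 85], [0, 0, 0, 0, 0, 0, 85], [0, 0, 0, 0, 0, 0, 85]],
  ],
)

```text
clock: 3.05
tcp_pos: [0.5995, -0.1436, 0.2191]
orientation: [[0.936, 0.353, -0.001], [0.353, -0.936, -0.0], [-0.001, 0.0, -1.0]]
ft_force: [-0.3, -0.0, 0.6]
width: 0.995
gripper_force: 0.0
```

```bash
python3 - <<'E'
from h import *
s=telemetry.get_state();a=shot("wrist","w1")
print(s["tcp_pos"],s["orientation"].round(3),s["clock"],np.linalg.norm(s["qvel"]))
for n,z in [("knob_grip",.1),("socket_mouth",.095),("socket",.07),("meter",0)]:
    print(n,[(np.round(d["p"],2),np.round(d["uv"]),np.round(ray("wrist",d["uv"],z,s)[:2],4)) for d in place_of("wrist",n)[:3]])
E
```

```text
[ 0.59950119 -0.14360848  0.21914731] [[ 0.936  0.353 -0.001]
 [ 0.353 -0.936 -0.   ]
 [-0.001  0.    -1.   ]] 3.05 1.2469231109596874
knob_grip [(np.float64(0.8), array([282., 202.]), array([ 0.5992, -0.1478]))]
socket_mouth [(np.float64(0.94), array([144., 158.]), array([ 0.5927, -0.0156]))]
socket [(np.float64(0.65), array([156., 155.]), array([ 0.5919, -0.0172]))]
meter [(np.float64(0.87), array([234., 160.]), array([ 0.6005, -0.0855]))]
```

View pics/w1.png

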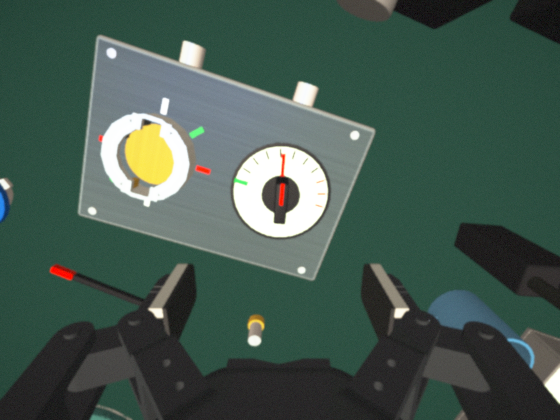

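The wrist view shows the pointer straight up at (282,155) from the axis at about (281,192), so it is in line with the tool's x. Screws are at (111,53), (355,135), (301,270) and (92,211), and I'll fit the meter pose from them.

```bash
cat >> h.py <<'E'
def P(st,uvs,z): return np.array([ray("wrist",u,z,st)[:2] for u in uvs])
E
python3 - <<'E'
from h import *
s=telemetry.get_state()
p=P(s,[(111,53),(355,135),(301,270),(92,211)],.071);c=p.mean(0)
print(p.round(4),c)
for a,b in((1,0),(2,3),(3,0),(2,1)):
    d=p[b]-p[a];print(np.degrees(np.arctan2(d[1],d[0])),np.linalg.norm(d))
q=P(s,[(282,155),(281,192)],.078);d=q[0]-q[1];print(q,np.degrees(np.arctan2(d[1],d[0])))
# mouth outer/inner ring guess
print(P(s,[(144,157)],.095),P(s,[(280.5,190.5)],.071))
E
```

```text
[[ 0.6679  0.0404]
 [ 0.6793 -0.1946]
 [ 0.5222 -0.2011]
 [ 0.5109  0.0326]] [ 0.59508623 -0.08067807]
92.77624073145215 0.23528375926352305
92.75459182667025 0.2340222008660018
2.847542393004442 0.15721212913551239
2.3879867995405344 0.157304042999477
[[ 0.63735872 -0.13445471]
 [ 0.60216019 -0.14667036]] 19.139341385616643
[[ 0.59393101 -0.01582994]] [[ 0.6016548  -0.14637796]]
```

Request:
carry_out(
  series=[
    [[-1, -2, -35, 0, 0, -1, 40], [0, 0, -35, 0, 0, 0, 40], [0, 0, -30, 0, 0, 0, 40], [0, 0, -22, 0, 0, 0, 40], [0, 0, -10, 0, 0, 0, 30], [0, 0, 0, 0, 0, 0, 0], [0, 0, 0, 0, 0, 0, 0], [0, 0, 0, 0, 0, 0, 0], [0, 0, 0, 0, 0, 0, 0], [0, 0, 0, 0, 0, 0, 0]],
  ],
  force=30,
)

```text
clock: 4.55
tcp_pos: [0.5988, -0.1458, 0.0872]
orientation: [[0.942, 0.336, -0.0], [0.336, -0.942, -0.001], [-0.0, 0.001, -1.0]]
ft_force: [0.5, -5.3, -11.1]
width: 0.131
gripper_force: 34.7
```

Request:
carry_out(
  series=[
    [[0, 0, 0, 0, 0, 9.5, 0], [0, 0, 0, 0, 0, 9.5, 0], [0, 0, 0, 0, 0, 9.5, 0], [0, 0, 0, 0, 0, 9.5, 0], [0, 0, 0, 0, 0, 9.5, 0], [0, 0, 0, 0, 0, 9.5, 0], [0, 0, 0, 0, 0, 9.5, 0], [0, 0, 0, 0, 0, 6, 0], [0, 0, 0, 0, 0, 3, 0], [0, 0, 0, 0, 0, 1, 0], [0, 0, 0, 0, 0, 0, 0]],
  ],
)

```text
clock: 5.92
tcp_pos: [0.5989, -0.146, 0.0873]
orientation: [[-0.105, 0.994, -0.0], [0.994, 0.105, -0.001], [-0.001, -0.0, -1.0]]
ft_force: [0.9, -5.9, -11.2]
width: 0.134
gripper_force: 43.9
```

```bash
python3 - <<'E'
from h import *
s=telemetry.get_state();R=s["orientation"];print(np.degrees(np.arctan2(R[1,0],R[0,0])),s["ft_torque"],s["ft_force"],s["joints"])
E
```

```text
96.03826884792548 [-1.08102531  0.02489137 -0.9204301 ] [  0.92266656  -5.92103668 -11.21640329] [-2.00963874e+01  3.06910698e+01  9.26445862e+01 -3.73599286e-02
  5.66537316e+01 -2.61141212e+01]
```

Request:
carry_out(
  series=[
    [[0, 0, 0, 0, 0, 0, 45], [0, 0, 0, 0, 0, 0, 45], [0, 0, 3, 0, 0, 0, 60], [0, 0, 30, 0, 0, 0, 85], [0, 0, 50, 0, 0, 0, 85], [0, 0, 50, 0, 0, 0, 85], [0, 0, 0, 0, 0, 0, 85]],
  ],
)

```text
clock: 6.8
tcp_pos: [0.6022, -0.1462, 0.2258]
orientation: [[-0.107, 0.994, 0.01], [0.994, 0.107, -0.003], [-0.004, 0.009, -1.0]]
ft_force: [-0.1, -1.0, 0.1]
width: 0.996
gripper_force: 0.0
```

```bash
python3 - <<'E'
from h import *
s=telemetry.get_state();a=shot("wrist","w2").astype(int)
m=(a[...,0]>130)&(a[...,1]<70)&(a[...,2]<70)
v,u=np.nonzero(m[140:250,210:350]);uv=np.c_[u+210,v+140]
p=P(s,uv,.078);ctr=np.array([.598,-.1456])
d=p-ctr;n=np.linalg.norm(d,axis=1);f=d[(n<.044)&(n>.022)]
print(len(f),f.mean(0),np.degrees(np.arctan2(*f.mean(0)[::-1])),s["tcp_pos"])
cv2.imwrite("pics/c2.png",cv2.resize(a[100:300,150:420].astype(np.uint8),None,fx=2.5,fy=2.5)[:,:,::-1])
E
```

```text
23 [-0.00107213  0.03246584] 91.89141278978713 [ 0.60221743 -0.14617908  0.22584424]
```

View pics/c2.png

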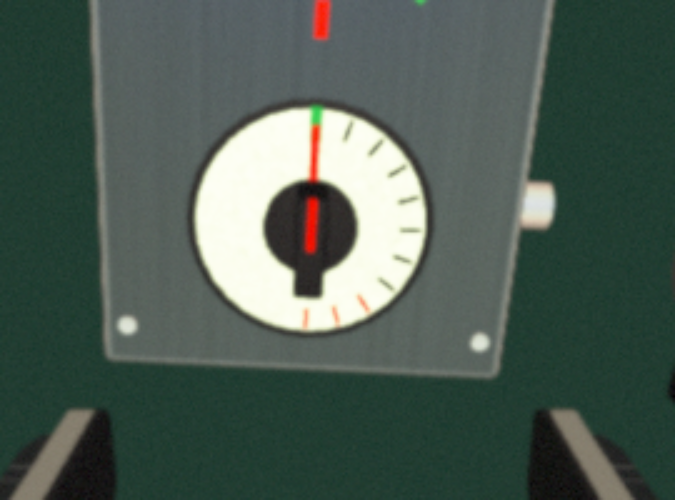

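The crop shows the pointer exactly on the green tick, so the knob is home. Next is the element.

Request:
carry_out(
  series=[
    [[1, 40, 0, 0, 0, 1, 85], [1, 44, 0, 0, 0, 1, 85], [1, 44, -1, 0, 0, 1, 85], [1, 44, -1, 0, 0, 1, 85], [1, 44, -1, 0, 0, 1, 85], [1, 44, -1, 0, 0, 0, 85], [1, 44, -1, 0, 0, 0, 85], [1, 44, -1, 0, 0, 0, 85], [2, 44, -1, 0, 0, 0, 85], [2, 42, -1, 0, 0, 0, 85], [0, 0, 0, 0, 0, 0, 85], [0, 0, 0, 0, 0, 0, 85]],
  ],
)

```text
clock: 8.35
tcp_pos: [0.61, 0.2881, 0.2109]
orientation: [[-0.194, 0.981, -0.002], [0.981, 0.194, -0.001], [-0.001, -0.003, -1.0]]
ft_force: [-0.4, -0.9, -0.0]
width: 0.995
gripper_force: 0.0
```

```bash
python3 - <<'E'
from h import *
s=telemetry.get_state();a=shot("wrist","w3").astype(int)
R=s["orientation"];print(s["tcp_pos"],np.degrees(np.arctan2(R[1,0],R[0,0])))
for n,z in [("element_bar",.053),("element",0)]:
    print(n,[(np.round(d["p"],2),np.round(d["uv"]),np.round(ray("wrist",d["uv"],z,s)[:2],4)) for d in place_of("wrist",n)[:4]])
cv2.imwrite("pics/c3.png",cv2.resize(a[80:320,120:440].astype(np.uint8),None,fx=2.5,fy=2.5)[:,:,::-1])
E
```

```text
[0.60999987 0.28810663 0.21091641] 101.16905767257482
element_bar [(np.float64(0.96), array([406., 225.]), array([0.7563, 0.2749])), (np.float64(0.94), array([418.,  91.]), array([0.7227, 0.4086])), (np.float64(0.69), array([287., 190.]), array([0.619 , 0.2886]))]
element [(np.float64(0.96), array([386., 210.]), array([0.7535, 0.2732])), (np.float64(0.59), array([291., 178.]), array([0.6252, 0.2902])), (np.float64(0.59), array([394.,  90.]), array([0.718 , 0.4113])), (np.float64(0.34), array([149., 231.]), array([0.4562, 0.1845]))]
```

View pics/c3.png

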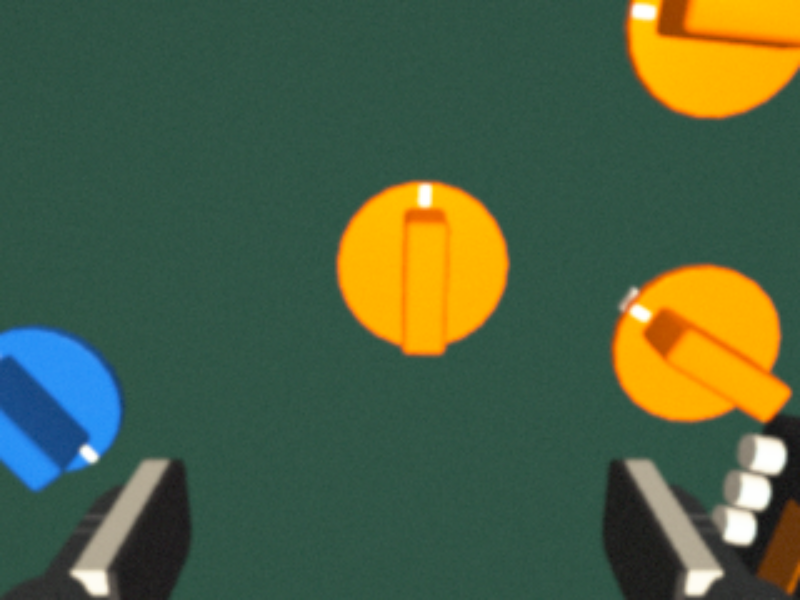

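The element sits at crop (423,265) with its bar in line with the tool's x.

```bash
python3 - <<'E'
from h import *
s=telemetry.get_state()
print(P(s,[(289,185.8)],.035),P(s,[(289.9,195)],.071))
E
```

```text
[[0.62252847 0.28798111]] [[0.62224401 0.28773825]]
```

Request:
carry_out(
  series=[
    [[12, 0, -30, 0, 0, 0, 50], [0, 0, -45, 0, 0, 0, 50], [0, 0, -45, 0, 0, 0, 50], [0, 0, -30, 0, 0, 0, 50], [0, 0, -12, 0, 0, 0, 50], [0, 0, -7, 0, 0, 0, 40], [0, 0, 0, 0, 0, 0, 0], [0, 0, 0, 0, 0, 0, 0], [0, 0, 0, 0, 0, 0, 0], [0, 0, 0, 0, 0, 0, 0], [0, 0, 0, 0, 0, 0, 0]],
  ],
  force=60,
)

```text
clock: 9.88
tcp_pos: [0.6234, 0.2889, 0.0442]
orientation: [[-0.193, 0.981, 0.001], [0.981, 0.193, 0.0], [0.0, 0.001, -1.0]]
ft_force: [-0.3, -0.3, 4.9]
width: 0.199
gripper_force: 61.6
```

Request:
carry_out(
  series=[
    [[0, 0, 20, 0, 0, 0, 0], [0, 0, 40, 0, 0, 0, 0], [0, 0, 40, 0, 0, 0, 0], [0, 0, 30, 0, 0, 0, 0], [-2, -20, 0, 0, 0, 6.8, 0], [-2, -25, 0, 0, 0, 6.8, 0], [-3, -25, 0, 0, 0, 6.8, 0], [-3, -26, 0, 0, 0, 6.8, 0], [-3, -26, 0, 0, 0, 6.8, 0], [-3, -26, 0, 0, 0, 6.8, 0], [-3, -26, 0, 0, 0, 6.8, 0], [-3, -26, 0, 0, 0, 6.8, 0], [-3, -26, 0, 0, 0, 6.8, 0], [-3, -26, 0, 0, 0, 6.8, 0], [-2, -26, 0, 0, 0, 6.8, 0], [-1, -26, 0, 0, 0, 6.8, 0], [0, 0, 0, 0, 0, 0, 0], [0, 0, 0, 0, 0, 0, 0]],
  ],
)

```text
clock: 12.12
tcp_pos: [0.5919, -0.0149, 0.1738]
orientation: [[-0.999, -0.046, 0.0], [-0.046, 0.999, 0.0], [-0.0, 0.0, -1.0]]
ft_force: [-0.3, 1.0, -1.0]
width: 0.198
gripper_force: 60.6
```

```bash
python3 - <<'E'
from h import *
s=telemetry.get_state();a=shot("wrist","w4")
R=s["orientation"];print(s["tcp_pos"],np.degrees(np.arctan2(R[1,0],R[0,0])),R[:,2])
for cam,n,z in [("wrist","element_bar",s["tcp_pos"][2]+.011),("top","element_bar",s["tcp_pos"][2]+.011)]:
    if cam=="top": shot("top","top4")
    print(n,[(np.round(d["p"],2),np.round(d["uv"]),np.round(ray(cam,d["uv"],z,s)[:2],4)) for d in place_of(cam,n)[:4]])
E
```

```text
[ 0.59188936 -0.01493342  0.17377831] -177.3713071649068 [ 2.86567266e-04  3.88772470e-04 -9.99999883e-01]
element_bar [(np.float64(0.76), array([525., 350.]), array([0.6343, 0.1278])), (np.float64(0.72), array([280., 273.]), array([ 0.5904, -0.0151]))]
element_bar [(np.float64(0.74), array([161., 175.]), array([0.6692, 0.3759])), (np.float64(0.67), array([202., 167.]), array([0.6931, 0.2503])), (np.float64(0.54), array([290., 198.]), array([ 0.5879, -0.014 ]))]
```

View pics/w4.png

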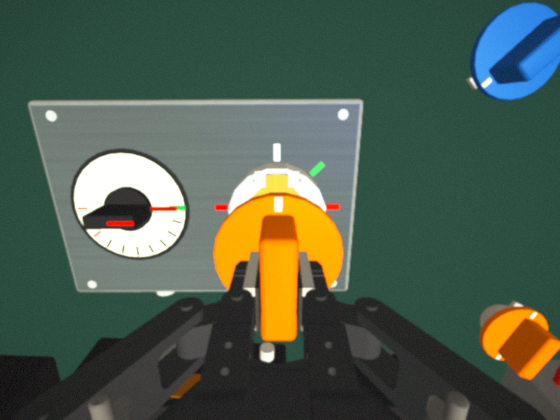

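The picture shows the element over the socket, its white mark (278,204) in line with the slot mark (277,152), and the pointer on the green tick. Next I compute the residual offset.

```bash
python3 - <<'E'
from h import *
from scipy.optimize import least_squares
s=telemetry.get_state()
q=P(s,[(51,116),(343,115),(92,285)],.071);print(q)
# model corners in meter frame (half spans)
m=np.array([[-.0787,-.1173],[-.0787,.1173],[.0787,-.1173]])
def pose(x,m): c,sn=np.cos(x[2]),np.sin(x[2]);return x[:2]+m@np.array([[c,sn],[-sn,c]])
x=least_squares(lambda x:(pose(x,m)-q).ravel(),[.595,-.08,.047]).x;print(x,np.degrees(x[2]),"socket",pose(x,np.array([[0,.065]])))
zd=s["tcp_pos"][2]-.0442
# near bottom edge of disc outline: extents
e=P(s,[(214,250),(343,250),(278.5,193)],zd+.035);print("disc",e,"ctr y",(e[0]+e[1])/2,"x from top", e[2])
print("mark line",P(s,[(277,143),(277,161)],.07),P(s,[(278,197),(278,211)],zd+.035))
E
```

```text
[[ 0.52406584 -0.20105273]
 [ 0.51242121  0.03302906]
 [ 0.68148631 -0.1931122 ]]
[ 0.59688515 -0.08000496  0.05047071] 2.891758495016922 socket [[ 0.59360594 -0.01508773]]
disc [[ 0.58904625 -0.05269014]
 [ 0.58556964  0.02205153]
 [ 0.55297855 -0.01692317]] ctr y [ 0.58730795 -0.01531931] x from top [ 0.55297855 -0.01692317]
mark line [[ 0.5370478  -0.01884546]
 [ 0.55200712 -0.01817092]] [[ 0.55525361 -0.01708947]
 [ 0.56333866 -0.016716  ]]
```

Request:
carry_out(
  series=[
    [[1.5, 0, -10, 0, 0, 0.2, 0], [0, 0, -15, 0, 0, 0, 0], [0, 0, -12, 0, 0, 0, 0], [0, 0, -4, 0, 0, 0, 0], [0, 0, -3, 0, 0, 0, 0], [0, 0, 0, 0, 0, 0, 0]],
  ],
)

```text
clock: 13.08
tcp_pos: [0.5935, -0.0154, 0.1293]
orientation: [[-0.999, -0.051, 0.0], [-0.051, 0.999, -0.0], [-0.0, -0.0, -1.0]]
ft_force: [-0.6, 0.8, -2.8]
width: 0.2
gripper_force: 60.6
```

Request:
carry_out(
  series=[
    [[0, 0, -3, 0, 0, 0, 0], [0, 0, -3, 0, 0, 0, 0], [0, 0, -3, 0, 0, 0, 0], [0, 0, -3, 0, 0, 0, 0], [0, 0, -2, 0, 0, 0, 0], [0, 0, 0, 0, 0, 0, 0]],
  ],
)

```text
clock: 13.82
tcp_pos: [0.5933, -0.0153, 0.1151]
orientation: [[-0.999, -0.051, -0.0], [-0.051, 0.999, -0.0], [0.0, -0.0, -1.0]]
ft_force: [0.0, 0.5, -2.3]
width: 0.205
gripper_force: 60.6
```

Request:
carry_out(
  series=[
    [[0, 0, -0.8, 0, 0, 0, 0], [0, 0, -0.7, 0, 0, 0, 0], [0, 0, 0, 0, 0, 0, 0], [0, 0, 0, 0, 0, 0, 0]],
  ],
)

```text
clock: 14.32
tcp_pos: [0.5936, -0.0154, 0.1142]
orientation: [[-0.999, -0.051, 0.0], [-0.051, 0.999, -0.0], [-0.0, -0.0, -1.0]]
ft_force: [-0.6, 0.6, 3.2]
width: 0.196
gripper_force: 61.2
```

Request:
carry_out(
  series=[
    [[0, 0, 0, 0, 0, -5, 0], [0, 0, 0, 0, 0, -5, 0], [0, 0, 0, 0, 0, -5, 0], [0, 0, 0, 0, 0, -5, 0], [0, 0, 0, 0, 0, -5, 0], [0, 0, 0, 0, 0, -5, 0], [0, 0, 0, 0, 0, -5, 0], [0, 0, 0, 0, 0, -5, 0], [0, 0, 0, 0, 0, -5, 0], [0, 0, 0, 0, 0, 0, 0], [0, 0, 0, 0, 0, 0, 0]],
  ],
  force=90,
)

```text
clock: 15.7
tcp_pos: [0.5933, -0.0161, 0.1143]
orientation: [[-0.743, 0.669, -0.0], [0.669, 0.743, -0.001], [-0.001, -0.001, -1.0]]
ft_force: [-2.1, -3.6, 5.9]
width: 0.192
gripper_force: 88.1
```

```bash
python3 - <<'E'
from h import *
s=telemetry.get_state();a=shot("wrist","w5")
R=s["orientation"];print(s["tcp_pos"],np.degrees(np.arctan2(R[1,0],R[0,0])),s["ft_force"],s["ft_torque"],s["clock"])
E
```

```text
[ 0.59329391 -0.01609994  0.11426138] 138.01010942789446 [-2.0702497  -3.63977852  5.89963073] [-0.54345529  0.49758818  0.13840481] 15.7
```

View pics/w5.png

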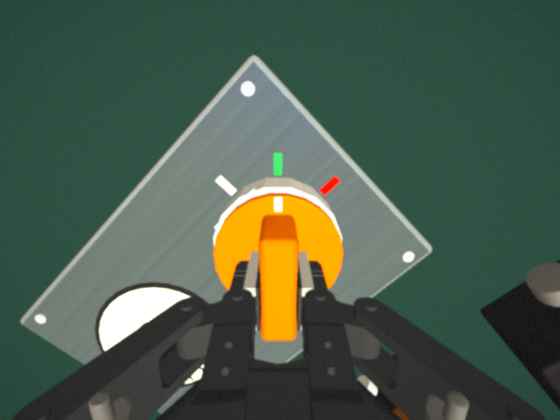

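The element's white mark (278,204) lines up with the green mark (278,163). The torque is 0.14 N m, which matches the spring at 45°. The element is seated and still gripped, so I hand in.

```bash
python3 -c "
from bench import r
print(r.finish_job())"
```

```text
the job is handed in; nothing more can be done
None
```

I handed the job in with the knob's pointer on the zero tick and the orange element seated, twisted 45° clockwise to the green mark and still gripped; the hand-in gave no verdict.

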